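# Put the paint cakes and the pencil stub away in the art caddy

### The arm

A 6-joint arm with a two-finger parallel gripper is mounted at the origin on the work surface. World frame = base frame: x ahead of the robot, y to its left, z up, the work surface at z = 0. Lengths are in m, angles in degrees, forces in N, time in s.
With the tool pointing down it reaches from about 0.3 to 0.75 m from the base axis. Payload 8.5 kg.
Tool frame: the origin (TCP) lies midway between the tips of the shut fingers; the grasp point (between the pads) lies env.tcp_to_grasp behind it (env.tcp_to_grasp is the distance from the TCP to the grasp point, in m); z points along the fingers, y is the line along which they close (so a half turn about z gives the same grasp; the last joint's range is limited). The gripper opens to 85 mm and grips with 20 to 120 N. Pads are 22 mm wide; open, the fingers measure 114 mm over their backs; the gripper's body (76 mm by 85 mm) begins 54 mm behind the grasp point. The pads swing forward as they close: fully open they stand 13 mm farther back than shut.
Start: joints at [-82.351, 21.807, 74.336, -0, 83.858, -12.336], TCP at [0.188, -0.517, 0.231] pointing down, gripper open.
Joint ranges: [-178.18, 178.18], [-50.72, 133.34], [12.68, 142.11], [-81.47, 261.47], [9.98, 163.14], [-165.26, 165.26]. Speed limits (degrees/s): [136.94, 136.94, 180, 180, 180, 180].

### API

Orientations are given as a 3x3 rotation matrix whose columns are the frame's x, y, z axes.
In Python, from rig import observe, optics, job, env gives the robot as it stands. The module is installed in compiled form; this text tells all that it offers.
- The arm moves only by the shell command python3 -m jog 'ROWS' [FORCE]. ROWS is JSON, a list of rows, each a list of 7 numbers: the turn, a rotation vector about the tool's x, y, z in rad, then the shift along the tool's x, y, z in m, then the opening in per cent of the stroke, from 0 (shut) to 100 (fully open). A call has 1 to 10 rows; each row shifts and turns the commanded pose from where the row before left it, along the tool's axes as they then stand; what a row does not reach is not made up. A row lasts 1/8 s, in which the tool goes at most 62.5 mm and 10.7 degrees, less where a joint would pass 70% of its speed; a pose out of reach is approached as far as the arm can. A call is refused whole if a number of a shift passes 0.0625 or a number of a turn 0.188, either way. A call with a gripper value outside its range is refused whole. The fingers move at their own pace and stop on an object; FORCE is the grip in N (left out, the last holds). Time passes only in rows, so rows that do not move let the fingers close. It gives the time, the measured TCP pose, the force, the opening and the grip force at its end, in the units of the state.
- observe(): the state, without advancing time (a new reading comes with each control period).
- optics.get_image(name): name is "scene" or "top"; returns a dict with "pixels" (420x560x3 uint8, red, green, blue), "mtx" (3x3 intrinsics, pixels), "dist_coeffs" ([k1, k2, p1, p2, k3] as OpenCV has them; the pictures are not rectified), "rvec" (rotation vector, rad) and "tvec" (3), from world to camera coordinates, as OpenCV has them. Camera axes: x right, y down, z forward; pixel columns grow to the right and rows downward; lengths in m; the calibration is good to about 2 mm. A picture is of the moment at which its call begins. There is no depth.
- job.close_job(): hands the job in; it is judged then, once.
The state is a dict: "time_s": time; "q": joint angles; "qvel": joint speeds; "joint_efforts": joint torques, N m; "position": TCP position; "tool_rot": TCP orientation; "ft_force": force on the tool from outside, world axes, zero at the start; "wrist_torque": the same for the moment, N m; "grip_width": finger opening in m; "gripper_force": force on a finger pad.
Only numpy, scipy, OpenCV 4.12 (cv2) and the standard library are available. Lean on these libraries where they do the work, as an engineer would, in place of code of your own. Each camera call takes 0.05 s, during which the arm holds its last target. There are 200 camera calls.

### The job

Tidy the drawing table into the plywood caddy: pile the three blue paint cakes centred on the cork pads in the white dish, the largest at the bottom, then the medium one, then the smallest on top, and lay the short pencil stub across both cradles of the metal pencil rest. Leave the roll of tape (it has a hole, it is not a paint cake), the long pencil and the can of pencils where they are.

Things in the scene. Friction and masses are not known exactly. Their poses are not given: they have to be found in the camera images.
- caddy: Shallow plywood tray fixed to the table, 150 mm (its x) by 230 mm (its y), walls 6 mm thick and 20 mm high, floor 6 mm thick. Origin: centre of its underside, on the table. The dish and the pencil rest stand on its floor side by side, 110 mm apart along its y; which one is on which side changes.
- dish: White square dish fixed in the caddy, 96 by 96 mm, walls and floor 4 mm, rim 14 mm up. Origin: centre of its underside, 6 mm above the table. In its middle is a fixed, firm pile of round cork pads, 66 mm diameter; the pile's top is 14 to 32 mm above the dish's origin, differs each time and is not reported: find it by touch or sight. It is never below the rims of dish and caddy.
- rest: Metal pencil rest fixed in the caddy: base plate 100 (x) by 60 mm (y), 4 mm thick, two cradles 8 mm thick at x = -28 and +28 mm. Notches 28 mm wide along y between 8 mm ears; notch floor 16 mm, ear tops 23 mm above origin. The pencil lies along x in both notches, either way round, its axis 23 mm up; fingers fit between the cradles (48 mm). Origin: centre of underside, 6 mm above the table.
- cake_large: Blue disc of dry paint, solid and plain all over, 60 mm diameter, 15 mm thick, 75 g nominal, lying flat on the table. Origin: centre of its underside, z up. The largest of the three cakes; goes lowest.
- cake_medium: Blue disc of dry paint, solid and plain all over, 48 mm diameter, 15 mm thick, 48 g nominal, lying flat on the table. Origin: centre of its underside, z up. The medium cake; goes on the large one.
- cake_small: Blue disc of dry paint, solid and plain all over, 36 mm diameter, 15 mm thick, 27 g nominal, lying flat on the table. Origin: centre of its underside, z up. The smallest cake; goes on the medium one.
- stub: Short blue pencil with a wooden point, lying on the table: hexagonal, 14 mm across flats, 16 mm wide across corners as it lies on a flat, 110 mm long with the point, 18 g nominal. Origin: on its axis at the middle of the 94 mm hexagonal part, 7 mm above the table; x along the pencil towards the 16 mm point. Goes on the pencil rest.
- tape_roll: Look-alike, to be left: small roll of blue tape, 48 mm diameter and 15 mm high like the medium cake, but with a 36 mm hole through it. Origin: centre of its underside.
- long_pencil: Look-alike, to be left: same pencil as the stub but 190 mm long with the point. Origin: on its axis at the middle of its 174 mm hexagonal part; x towards the point.
- can: To be left: steel can, 74 mm diameter, 105 mm high, holding pencils that stand up to about 190 mm. Origin: centre of its underside.
Mind the look-alikes: they are no part of the job. What is shaped like the cake_small but green or turquoise is not meant. What is shaped like the cake_medium but turquoise is not meant.

How it is judged (in metres and radians):
At the end, for the whole second after the job is handed in: Large cake flat on the pads within 12 mm of the dish centre, medium flat on large, small flat on medium, each within 10 mm of the centre below; stub in both notches within 15 mm along, 10 mm across, 0.25 rad; all at rest; tape roll, long pencil and can within 15 mm of their start (horizontal distance between cake_large and dish below 0.012 m and z of cake_large in the frame of dish between 0.01 and 0.036 m and horizontal distance between cake_medium and cake_large below 0.01 m and z of cake_medium in the frame of cake_large between 0.011 and 0.019 m and horizontal distance between cake_small and cake_medium below 0.01 m and z of cake_small in the frame of cake_medium between 0.011 and 0.019 m and angle between each of cake_large, cake_medium, cake_small's own z axis and vertical below 0.12 rad and x of stub in the frame of rest between -0.015 and 0.015 m and y of stub in the frame of rest between -0.01 and 0.01 m and z of stub in the frame of rest between 0.019 and 0.027 m and angle between the x axis of stub and the x axis of rest, either way round below 0.25 rad and linear speed of each of cake_large, cake_medium, cake_small, stub below 0.02 m/s and distance of each of tape_roll, long_pencil, can from where it was at the start of the episode below 0.015 m); the robot touches nothing.
It fails at once if the tape roll is moved by more than 15 mm (distance of tape_roll from where it was at the start of the episode above 0.015 m).
It fails at once if the long pencil is moved by more than 15 mm (distance of long_pencil from where it was at the start of the episode above 0.015 m).
It fails at once if the can of pencils is moved by more than 15 mm (distance of can from where it was at the start of the episode above 0.015 m).
It also fails if it takes over 106 s, if anything falls off the work surface, if the arm or the gripper's body presses on something with over 40 N, if the wrist force passes 120 N, or if a joint passes its speed limit or range.

## Working session

There is one attempt and no reset: what is moved stays moved. The work goes in short steps, Python scripts to look and compute and a shell command to move; the robot and the scene stay as the last step left them, time stands still between calls to the robot, and variables do not carry over. Pictures are saved under pics/ and viewed, at most 14 in all, crops included, and the job is handed in when it is done.

```bash
mkdir -p pics; python3 - <<'E'
from rig import observe, optics, job, env
import cv2,numpy as np
for n in("scene","top"):
    d=optics.get_image(n); cv2.imwrite(f"pics/{n}0.png",cv2.resize(d["pixels"][:,:,::-1],(800,600),interpolation=cv2.INTER_CUBIC))
    R=cv2.Rodrigues(d["rvec"])[0]; print(n,d["mtx"],d["dist_coeffs"],(-R.T@np.ravel(d["tvec"])))
s=observe();print(s,env.tcp_to_grasp)
E
```

```text
scene [[456.91676891   0.         265.79566161]
 [  0.         456.91676891 198.26109027]
 [  0.           0.           1.        ]] [-0.03658733  0.          0.          0.          0.        ] [1.00412663 0.43268589 0.96993466]
top [[422.08455773   0.         286.42095662]
 [  0.         422.08455773 207.41244015]
 [  0.           0.           1.        ]] [0.01966915 0.         0.         0.         0.        ] [ 0.5368366  -0.03992464  0.95236817]
{'time_s': 0.1, 'q': array([-8.23510524e+01,  2.18367975e+01,  7.43776429e+01,  2.03888041e-04,
        8.38574059e+01, -1.23345251e+01]), 'qvel': array([ 0.08391501, -0.1236537 , -0.21724825,  0.14554041,  0.03164066,
       -0.05240889]), 'joint_efforts': array([ 3.33319978e-03, -4.49229026e+01, -2.31656653e+01, -2.10437543e-04,
        3.65402389e-03,  1.32291524e-05]), 'position': array([ 0.18793816, -0.51662958,  0.23079292]), 'tool_rot': array([[ 9.39791392e-01,  3.41748610e-01, -1.63398626e-04],
       [ 3.41748541e-01, -9.39790609e-01,  1.24326767e-03],
       [ 2.71324503e-04, -1.22425349e-03, -9.99999214e-01]]), 'ft_force': array([-0.04844312,  0.01754657, -0.93953522]), 'wrist_torque': array([0.01784043, 0.0046284 , 0.01256493]), 'gripper_force': 0.0, 'grip_width': 0.0851364589468448} 0.0187
```

View pics/top0.png

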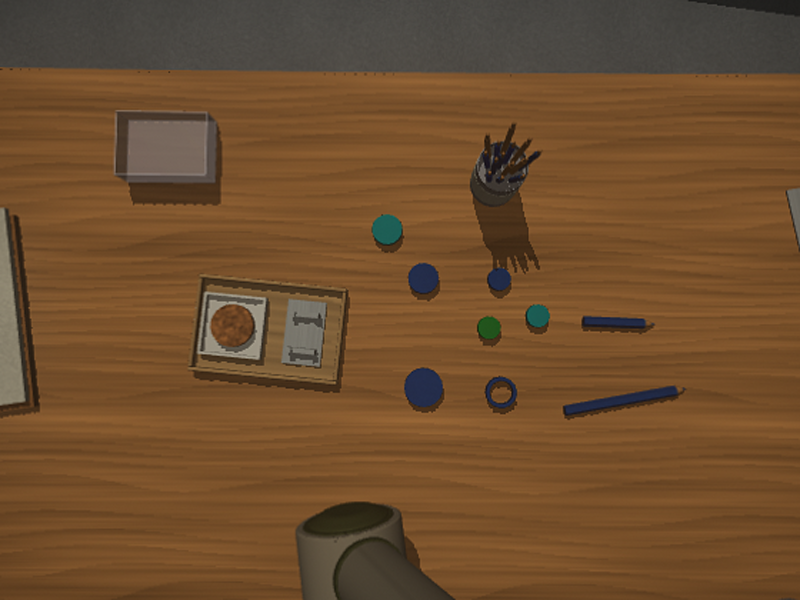

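View pics/scene0.png

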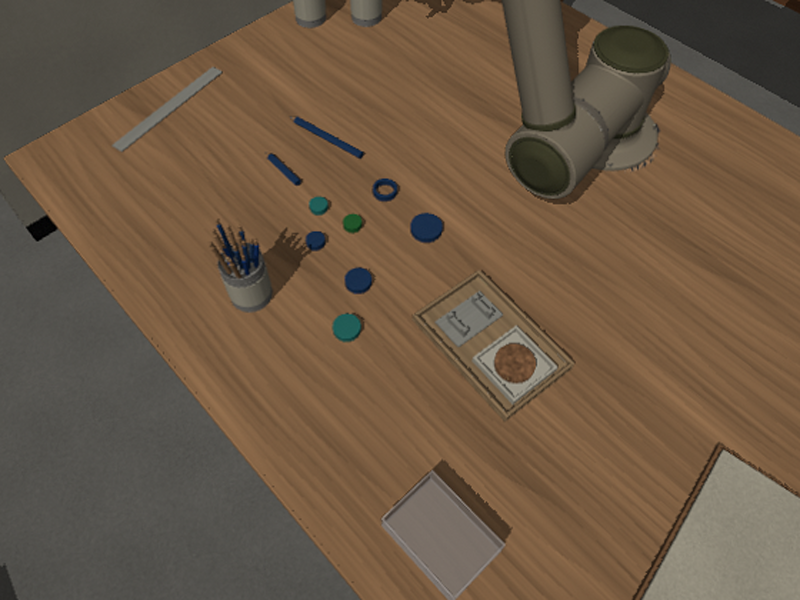

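The top view (800x600) shows: large cake (423,388), medium (423,278), small (499,280), tape (501,393), stub (615,323) with its point to the right, long pencil (620,402). The caddy is at (270,332) with the dish on the left and the rest on the right.

```bash
cat > h.py <<'E'
from rig import observe, optics, env
import cv2,numpy as np
from scipy.optimize import least_squares
def cam(n):
    d=optics.get_image(n); d["P"]=lambda X:cv2.projectPoints(np.asarray(X,float).reshape(-1,1,3),d["rvec"],d["tvec"],d["mtx"],d["dist_coeffs"])[0][:,0]
    def ray(px,z):
        px=np.asarray(px,float).reshape(-1,1,2); u=cv2.undistortPoints(px,d["mtx"],d["dist_coeffs"])[:,0]
        R=cv2.Rodrigues(d["rvec"])[0]; C=-R.T@np.ravel(d["tvec"]); v=np.c_[u,np.ones(len(u))]@R
        return C+v*((z-C[2])/v[:,2])[:,None]
    d["ray"]=ray; return d
def blobs(d):
    h=cv2.cvtColor(d["pixels"],cv2.COLOR_RGB2HSV); m=cv2.inRange(h,(108,110,40),(130,255,255))
    n,l,s,c=cv2.connectedComponentsWithStats(m); return [(s[i],c[i],l==i) for i in range(1,n) if s[i][4]>60]
def cyl(d,cx,r,z0,h):
    t=np.linspace(0,2*np.pi,60)
    def cen(p):
        X=np.r_[np.c_[p[0]+r*np.cos(t),p[1]+r*np.sin(t),0*t+z0],np.c_[p[0]+r*np.cos(t),p[1]+r*np.sin(t),0*t+z0+h]]
        m=cv2.moments(cv2.convexHull(d["P"](X).astype(np.float32))); return np.array([m["m10"],m["m01"]])/m["m00"],m["m00"]
    s=least_squares(lambda p:cen(p)[0]-cx,d["ray"](cx,z0+h/2)[0,:2],diff_step=1e-4); return s.x,cen(s.x)[1]
E
python3 - <<'E'
from h import *
for n in("top","scene"):
    d=cam(n)
    for s,c,m in blobs(d):
        if s[4]>8000: continue
        R=min((.03,.024,.018),key=lambda r:abs(cyl(d,c,r,0,.015)[1]-s[4])) 
        x,a=cyl(d,c,R,0,.015)
        ys,xs=np.nonzero(m); w=d["ray"](np.c_[xs,ys],.007)[:,:2]; q=w-w.mean(0); U=np.linalg.svd(q,full_matrices=False)[2][0]; e=q@U
        print(n,(c*800/560).round(),s[4],R,x.round(4),round(a),"| pca",w.mean(0).round(4),U.round(3),e.min().round(3),e.max().round(3))
    x,y,w,h=((130,185,120,95) if n=="top" else (285,185,120,115))
    cv2.imwrite(f"pics/{n}c.png",cv2.resize(d["pixels"][y:y+h,x:x+w,::-1],None,fx=(6 if n=="top" else 5),fy=(6 if n=="top" else 5),interpolation=cv2.INTER_CUBIC))
E
```

```text
top [423. 278.] 329 0.024 [ 0.6205 -0.0614] 370 | pca [ 0.6208 -0.0615] [ 0.235 -0.972] -0.023 0.022
top [499. 279.] 178 0.018 [ 0.62  -0.181] 220 | pca [ 0.6201 -0.1813] [-0.335  0.942] -0.017 0.017
top [614. 321.] 201 0.018 [ 0.5553 -0.3606] 242 | pca [ 0.5553 -0.3609] [-0.03 -1.  ] -0.046 0.045
top [423. 387.] 550 0.03 [ 0.4505 -0.0629] 594 | pca [ 0.4501 -0.063 ] [-0.962 -0.274] -0.03 0.029
top [500. 392.] 122 0.018 [ 0.4436 -0.1823] 228 | pca [ 0.4434 -0.1826] [-0.885 -0.465] -0.023 0.023
top [620. 399.] 397 0.024 [ 0.4337 -0.3677] 427 | pca [ 0.4335 -0.3682] [ 0.185 -0.983] -0.086 0.087
scene [254. 254.] 61 0.018 [ 0.7205 -0.234 ] 172 | pca [ 0.7204 -0.2344] [0.523 0.852] -0.023 0.026
```

View pics/topc.png

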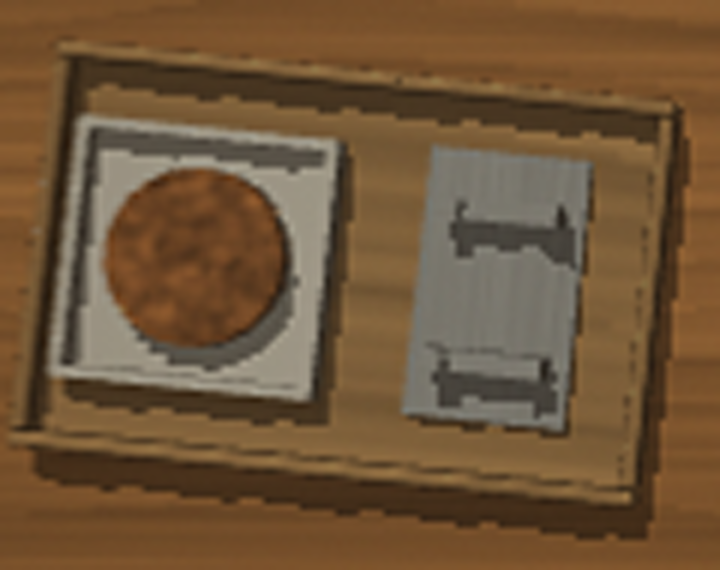

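View pics/scenec.png

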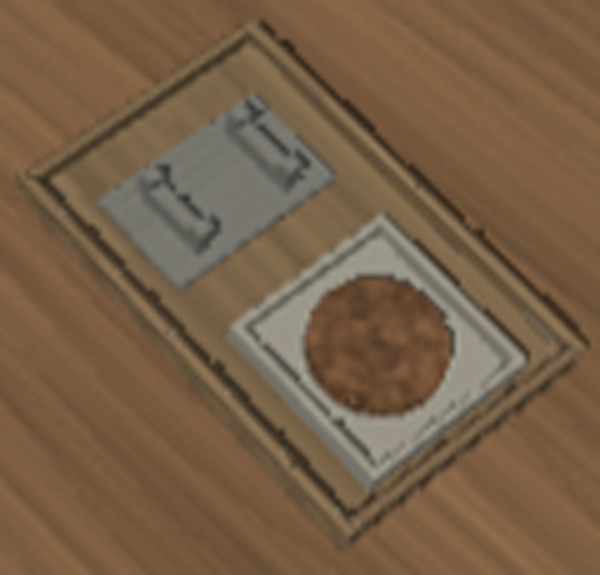

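The crops show the dish with its cork pile at (198,257) in the top crop, and the rest with its cradles at (512,238) and (495,385). Next I fit the caddy from the corners I read off.

```bash
python3 - <<'E'
from h import *
T,S=cam("top"),cam("scene")
ft=lambda a:(np.array(a,float)+.5)/6-.5+[130,185]; fs=lambda a:(np.array(a,float)+.5)/5-.5+[285,185]
cad_t=ft([(60,43),(680,105),(635,500),(10,440)]); dis_t=ft([(80,116),(343,140),(312,402),(52,375)]); res_t=ft([(432,147),(592,162),(565,432),(403,413)])
cad_s=fs([(345,540),(20,178),(258,20),(588,343)]); dis_s=fs([(370,490),(232,328),(383,216),(527,355)]); res_s=fs([(182,288),(100,203),(258,93),(335,178)])
for n,d,c,di,r in(("top",T,cad_t,dis_t,res_t),("scene",S,cad_s,dis_s,res_s)):
    for nm,p,z in(("cad",c,.02),("dish",di,.02),("rest",r,.01)):
        w=d["ray"](p,z)[:,:2]; e=np.roll(w,-1,0)-w
        print(n,nm,w.mean(0).round(4),"sides",np.linalg.norm(e,axis=1).round(4),"angs",np.degrees(np.arctan2(e[:,1],e[:,0])).round(1))
ct=ft([(198,257)]);cs=fs([(378,346)])
for z in(.02,.026,.032,.038): print(z,T["ray"](ct,z)[0,:2].round(4),S["ray"](cs,z)[0,:2].round(4))
# disc positions by scene cam: predicted px of top-view solutions
for nm,x in(("M",(.6205,-.0614)),("S",(.62,-.181)),("L",(.4505,-.0629)),("stub",(.5553,-.3606))): print(nm,((S["P"]([*x,.0075])[0])*800/560).round())
E
```

```text
top cad [0.5393 0.1772] sides [0.2295 0.1455 0.2291 0.1463] angs [-95.3 174.3  84.9  -5.5]
top dish [0.5437 0.2321] sides [0.097  0.0965 0.0954 0.0953] angs [-94.8 174.5  84.5  -4.5]
top rest [0.5334 0.1233] sides [0.0598 0.1004 0.0603 0.099 ] angs [-94.9 175.2  83.7  -5.1]
scene cad [0.5399 0.1774] sides [0.2289 0.1512 0.2256 0.1532] angs [-95.7 174.1  84.7  -4.7]
scene dish [0.5455 0.2317] sides [0.0969 0.0957 0.0931 0.1021] angs [-98.  174.9  85.8  -3. ]
scene rest [0.5339 0.1226] sides [0.0587 0.1019 0.0591 0.0976] angs [-94.2 174.8  81.7  -5.4]
0.02 [0.544  0.2318] [0.546  0.2321]
0.026 [0.544 0.23 ] [0.5488 0.2334]
0.032 [0.5439 0.2283] [0.5517 0.2346]
0.038 [0.5439 0.2265] [0.5546 0.2359]
M [359. 281.]
S [316. 241.]
L [427. 228.]
stub [283. 170.]
```

```bash
python3 -m jog '[[0,0,0.1744,0,0,0,100],[0,0,0.1744,0,0,0,100],[0,0,0,0.0328,-0.0567,0.01,100],[0,0,0,0.0328,-0.0567,0.01,100],[0,0,0,0.0328,-0.0567,0.01,100],[0,0,0,0.0328,-0.0567,0.01,100],[0,0,0,0.0328,-0.0567,0.01,100],[0,0,0,0.0328,-0.0567,0.01,100],[0,0,0,0.0328,-0.0567,0.01,100],[0,0,0,0.0328,-0.0567,0.01,100]]' 30; python3 -c "
from rig import observe;s=observe();print(s['position'],s['tool_rot'],s['q'])"
```

```text
time_s: 1.55
position: [0.4363, -0.0872, 0.1558]
tool_rot: [[1.0, -0.0, 0.001], [-0.0, -1.0, -0.0], [0.001, 0.0, -1.0]]
ft_force: [0.2, -0.9, 0.1]
grip_width: 0.0853
gripper_force: 0.0
[ 0.43631325 -0.08722531  0.15580735] [[ 9.99999729e-01 -1.57227366e-04  7.19759243e-04]
 [-1.56900667e-04 -9.99999885e-01 -4.53933442e-04]
 [ 7.19830531e-04  4.53820388e-04 -9.99999638e-01]] [-2.66144424e+01  1.59300791e+01  9.73514673e+01 -5.20359458e-03
  6.66699327e+01  6.33966154e+01]
```

```bash
python3 -m jog '[[0,0,0,0,0,0,100],[0,0,0,0,0,0,100]]'
```

```text
time_s: 1.8
position: [0.4354, -0.0893, 0.1559]
tool_rot: [[1.0, 0.001, -0.0], [0.001, -1.0, -0.0], [-0.0, 0.0, -1.0]]
ft_force: [0.6, -0.4, 0.1]
grip_width: 0.0854
gripper_force: 0.0
```

```bash
python3 -m jog '[[0,0,0,0.0151,-0.0264,0,100],[0,0,0,0,0,0.05,100],[0,0,0,0,0,0.05,100],[0,0,0,0,0,0.036,100],[0,0,0,0,0,0.015,100],[0,0,0,0,0,0.006,100],[0,0,0,0,0,0,100]]'
```

```text
time_s: 2.68
position: [0.4506, -0.0636, -0.0008]
tool_rot: [[1.0, -0.002, 0.0], [-0.002, -1.0, -0.0], [0.0, 0.0, -1.0]]
ft_force: [0.0, -0.7, 0.2]
grip_width: 0.0854
gripper_force: 0.0
```

```bash
python3 -m jog '[[0,0,0,0,0,0,0],[0,0,0,0,0,0,0],[0,0,0,0,0,0,0],[0,0,0,0,0,0,0],[0,0,0,0,0,0,0],[0,0,0,0,0,0,0]]' 30
```

```text
time_s: 3.42
position: [0.4509, -0.0629, -0.0002]
tool_rot: [[1.0, 0.0, 0.002], [0.0, -1.0, -0.001], [0.002, 0.001, -1.0]]
ft_force: [-0.8, -1.5, 6.5]
grip_width: 0.0585
gripper_force: 30.8
```

```bash
python3 -m jog '[[0,0,0,0,0,0,85],[0,0,0,0,0,0,85],[0,0,0,0,0,-0.0035,85],[0,0,0,0,0,0,0],[0,0,0,0,0,0,0],[0,0,0,0,0,0,0],[0,0,0,0,0,0,0],[0,0,0,0,0,0,0]]' 30; python3 -m jog '[[0,0,0,0,0,-0.01,0],[0,0,0,0,0,-0.03,0],[0,0,0,0,0,-0.05,0],[0,0,0,0,0,0,0]]'
```

```text
time_s: 4.42
position: [0.4508, -0.0627, 0.003]
tool_rot: [[1.0, 0.0, 0.001], [0.0, -1.0, -0.0], [0.001, 0.0, -1.0]]
ft_force: [-1.9, 0.3, 7.9]
grip_width: 0.0585
gripper_force: 30.3
time_s: 4.92
position: [0.452, -0.0631, 0.0955]
tool_rot: [[1.0, 0.0, 0.006], [0.0, -1.0, -0.003], [0.006, 0.003, -1.0]]
ft_force: [-0.7, 0.5, -0.9]
grip_width: 0.0581
gripper_force: 32.6
```

```bash
python3 -m jog '[[0,0,0,0.0132,-0.0422,0,0],[0,0,0,0.0132,-0.0422,0,0],[0,0,0,0.0132,-0.0422,0,0],[0,0,0,0.0132,-0.0422,0,0],[0,0,0,0.0132,-0.0422,0,0],[0,0,0,0.0132,-0.0422,0,0],[0,0,0,0.0132,-0.0422,0,0],[0,0,0,0,0,0,0],[0,0,0,0,0,0,0]]'
```

```text
time_s: 6.05
position: [0.5423, 0.2324, 0.0916]
tool_rot: [[1.0, 0.0, -0.002], [0.0, -1.0, -0.001], [-0.002, 0.001, -1.0]]
ft_force: [0.5, -0.7, -0.5]
grip_width: 0.0583
gripper_force: 32.6
```

```bash
python3 -m jog '[[0,0,0,0.0015,0,0.025,0],[0,0,0,0,0,0.025,0],[0,0,0,0,0,0.004,0],[0,0,0,0,0,0,0]]'; for i in 1 2; do python3 -m jog '[[0,0,0,0,0,0.003,0],[0,0,0,0,0,0,0]]'|grep -E "posi|ft_"; done
```

```text
time_s: 6.55
position: [0.5447, 0.2322, 0.0389]
tool_rot: [[1.0, -0.001, 0.0], [-0.001, -1.0, -0.0], [0.0, 0.0, -1.0]]
ft_force: [-0.3, -0.3, -0.0]
grip_width: 0.0582
gripper_force: 32.6
position: [0.5446, 0.2327, 0.0358]
ft_force: [0.3, -0.3, -0.7]
position: [0.5443, 0.2328, 0.0322]
ft_force: [-0.7, 0.0, -1.2]
```

```bash
for i in 1 2 3; do python3 -m jog '[[0,0,0,0,0,0.0025,0],[0,0,0,0,0,0,0]]'|grep -E "posi|ft_"; done
```

```text
position: [0.5444, 0.2328, 0.0296]
ft_force: [-0.2, 0.4, -0.8]
position: [0.5443, 0.2328, 0.0271]
ft_force: [0.1, -0.1, -0.3]
position: [0.5446, 0.2328, 0.0249]
ft_force: [0.8, 0.5, 0.2]
```

```bash
for i in 1 2 3; do python3 -m jog '[[0,0,0,0,0,0.001,0],[0,0,0,0,0,0,0]]'|grep -E "posi|ft_"; done
```

```text
position: [0.5446, 0.2328, 0.0248]
ft_force: [-2.1, -0.3, 7.4]
position: [0.5446, 0.2328, 0.0247]
ft_force: [-5.1, -1.2, 16.1]
position: [0.5446, 0.2328, 0.0246]
ft_force: [-9.2, -1.5, 24.2]
```

Contact is at TCP 0.0248, so the cork top is at about 0.022. Releasing.

```bash
python3 -m jog '[[0,0,0,0,0,-0.0025,0],[0,0,0,0,0,0,85],[0,0,0,0,0,0,85],[0,0,0,0,0,0,85],[0,0,0,0,0,-0.03,85],[0,0,0,0,0,-0.05,85],[0,0,0,0,0,0,85]]'
```

```text
time_s: 9.43
position: [0.5462, 0.2332, 0.1078]
tool_rot: [[1.0, 0.0, 0.007], [0.0, -1.0, 0.001], [0.007, -0.001, -1.0]]
ft_force: [0.1, 0.3, -0.8]
grip_width: 0.0724
gripper_force: 0.0
```

```bash
python3 -m jog '[[0,0,0,0.0109,0.042,0,85],[0,0,0,0.0109,0.042,0,85],[0,0,0,0.0109,0.042,0,85],[0,0,0,0.0109,0.042,0,85],[0,0,0,0.0109,0.042,0,85],[0,0,0,0.0109,0.042,0,85],[0,0,0,0.0109,0.042,0,85],[0,0,0,0,0,0,85],[0,0,0,0,0,0,85]]'; python3 - <<'E'
from h import *
d=cam("top")
for s,c,m in blobs(d): 
    if s[4]>300: print(c*800/560,s[4],cyl(d,c,.03,.022,.015),cyl(d,c,.024,0,.015))
E
```

```text
time_s: 10.55
position: [0.6203, -0.0606, 0.1035]
tool_rot: [[1.0, -0.0, -0.002], [-0.0, -1.0, 0.001], [-0.002, -0.001, -1.0]]
ft_force: [0.6, 0.1, 0.5]
grip_width: 0.0728
gripper_force: 0.0
[228.50637978 324.45334001] 571 (array([0.54460436, 0.23435259]), 654.1172187380726) (array([0.54476764, 0.24097476]), 407.9783177017234)
[619.15945166 399.48773449] 396 (array([ 0.43594281, -0.35944309]), 682.4400132410228) (array([ 0.43348793, -0.36714225]), 427.4262192249298)
```

```bash
python3 -m jog '[[0,0,0,0,0,0.05,85],[0,0,0,0,0,0.035,85],[0,0,0,0,0,0.0145,85],[0,0,0,0,0,0,85],[0,0,0,0,0,0,0],[0,0,0,0,0,0,0],[0,0,0,0,0,0,0],[0,0,0,0,0,0,0],[0,0,0,0,0,0,0]]'; python3 -m jog '[[0,0,0,0,0,-0.01,0],[0,0,0,0,0,-0.03,0],[0,0,0,0,0,-0.05,0],[0,0,0,0,0,0,0]]'
```

```text
time_s: 11.72
position: [0.6216, -0.0612, 0.0067]
tool_rot: [[1.0, 0.0, 0.003], [0.0, -1.0, -0.001], [0.003, 0.001, -1.0]]
ft_force: [-0.6, 0.0, 5.8]
grip_width: 0.0464
gripper_force: 30.1
time_s: 12.22
position: [0.6227, -0.0618, 0.0998]
tool_rot: [[1.0, 0.0, 0.009], [0.0, -1.0, -0.003], [0.009, 0.003, -1.0]]
ft_force: [-0.6, -0.1, -0.6]
grip_width: 0.0459
gripper_force: 30.9
```

```bash
python3 -m jog '[[0,0,0,-0.0109,-0.042,0,0],[0,0,0,-0.0109,-0.042,0,0],[0,0,0,-0.0109,-0.042,0,0],[0,0,0,-0.0109,-0.042,0,0],[0,0,0,-0.0109,-0.042,0,0],[0,0,0,-0.0109,-0.042,0,0],[0,0,0,-0.0109,-0.042,0,0],[0,0,0,0,0,0,0],[0,0,0,0,0,0,0]]'
```

```text
time_s: 13.35
position: [0.5445, 0.2323, 0.0948]
tool_rot: [[1.0, 0.0, -0.0], [0.0, -1.0, -0.0], [-0.0, 0.0, -1.0]]
ft_force: [1.1, 0.2, -0.7]
grip_width: 0.0458
gripper_force: 31.0
```

```bash
python3 -m jog '[[0,0,0,0.0008,-0.0005,0.03,0],[0,0,0,0,0,0.0175,0],[0,0,0,0,0,0.002,0],[0,0,0,0,0,0,0]]'|grep -E "posi|ft_"; for i in 1 2 3; do python3 -m jog '[[0,0,0,0,0,0.001,0],[0,0,0,0,0,0,0]]'|grep -E "posi|ft_"; done
```

```text
position: [0.5459, 0.2326, 0.046]
ft_force: [-0.4, 0.6, 0.1]
position: [0.5455, 0.2332, 0.0449]
ft_force: [-0.5, 0.3, -0.7]
position: [0.5454, 0.2333, 0.0436]
ft_force: [0.4, -0.2, 1.1]
position: [0.5454, 0.2333, 0.0434]
ft_force: [-3.6, -0.8, 10.2]
```

```bash
python3 -m jog '[[0,0,0,0,0,-0.001,0],[0,0,0,0,0,0,75],[0,0,0,0,0,0,75],[0,0,0,0,0,0,75],[0,0,0,0,0,-0.02,75],[0,0,0,0,0,-0.04,75],[0,0,0,0,0,0,75]]'|grep posi;  python3 -m jog '[[0,0,0,0.0083,0.046,0,75],[0,0,0,0.0083,0.046,0,75],[0,0,0,0.0083,0.046,0,75],[0,0,0,0.0083,0.046,0,75],[0,0,0,0.0083,0.046,0,75],[0,0,0,0.0083,0.046,0,75],[0,0,0,0.0083,0.046,0,75],[0,0,0,0.0083,0.046,0,75],[0,0,0,0.0083,0.046,0,75],[0,0,0,0,0,0,75]]'; python3 -m jog '[[0,0,0,0,0,0,75]]'|grep posi
```

```text
position: [0.5466, 0.2336, 0.1061]
time_s: 16.73
position: [0.6198, -0.1837, 0.102]
tool_rot: [[1.0, -0.004, -0.001], [-0.004, -1.0, 0.0], [-0.001, -0.0, -1.0]]
ft_force: [0.4, 0.9, -0.4]
grip_width: 0.064
gripper_force: 0.0
position: [0.6195, -0.1801, 0.1025]
```

```bash
python3 - <<'E'
from h import *
d=cam("top"); cv2.imwrite("pics/t2.png",cv2.resize(d["pixels"][120:340,100:400,::-1],(750,550),interpolation=cv2.INTER_CUBIC))
E
```

```text
(no output)
```

View pics/t2.png

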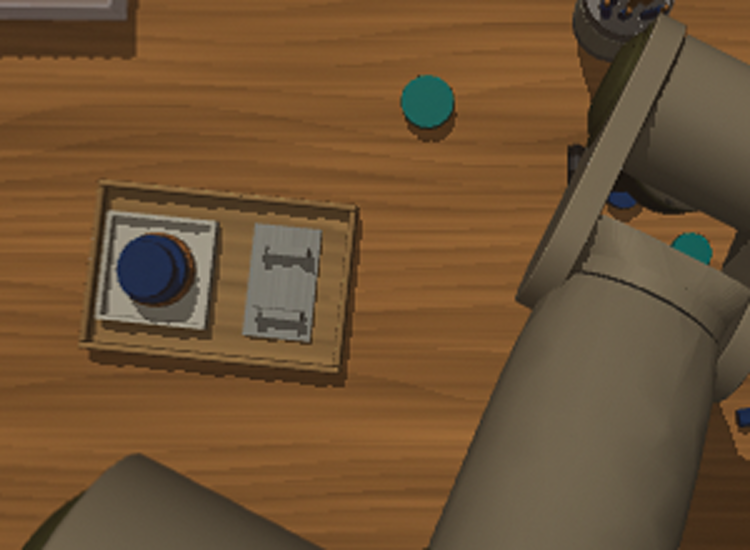

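The crop shows the medium cake sitting on the large one at (150,268). The can stands close beyond the small cake, so I measure that clearance before descending.

```bash
python3 - <<'E'
from h import *
d=cam("top"); s=cam("scene")
im=cv2.imread("pics/top0.png")
cv2.imwrite("pics/can.png",cv2.resize(im[110:300,440:580],None,fx=4,fy=3.1,interpolation=cv2.INTER_CUBIC)[:, :])
print("rim",d["ray"]([[502*.7,165*.7]],.105))
# predicted bounds of can at guesses
t=np.linspace(0,6.28,40)
for x in(.69,.70,.71,.72):
    for z in(0,.105):
        p=d["P"](np.c_[x+.037*np.cos(t),-.182+.037*np.sin(t),0*t+z])/.7
        print(x,z,p.min(0).round(),p.max(0).round())
E
```

```text
rim [[ 0.77370667 -0.17120672  0.105     ]]
0.69 0 [475. 212.] [522. 258.]
0.69 0.105 [484. 198.] [536. 249.]
0.7 0 [475. 206.] [522. 252.]
0.7 0.105 [484. 191.] [536. 242.]
0.71 0 [475. 200.] [522. 246.]
0.71 0.105 [484. 184.] [536. 235.]
0.72 0 [475. 193.] [522. 239.]
0.72 0.105 [484. 177.] [536. 228.]
```

View pics/can.png

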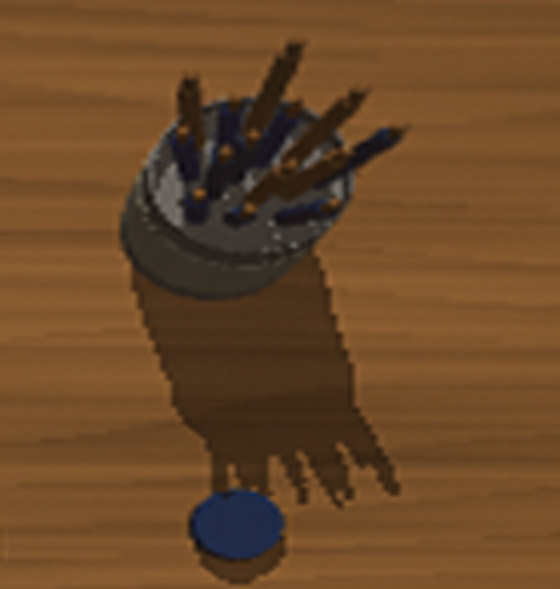

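The can's rim is centred at x≈0.773, so it is about 70 mm clear. I descend vertically.

```bash
python3 -m jog '[[0,0,0,0.0005,0.0007,0.05,75],[0,0,0,0,0,0.032,75],[0,0,0,0,0,0.0145,75],[0,0,0,0,0,0,75],[0,0,0,0,0,0,0],[0,0,0,0,0,0,0],[0,0,0,0,0,0,0],[0,0,0,0,0,0,0],[0,0,0,0,0,0,0]]'; python3 -m jog '[[0,0,0,0,0,-0.01,0],[0,0,0,0,0,-0.03,0],[0,0,0,0,0,-0.055,0],[0,0,0,0,0,0,0]]'
```

```text
time_s: 18.12
position: [0.6212, -0.1817, 0.0086]
tool_rot: [[1.0, 0.0, 0.003], [0.0, -1.0, -0.001], [0.003, 0.001, -1.0]]
ft_force: [-1.0, 0.8, 6.0]
grip_width: 0.0338
gripper_force: 29.3
time_s: 18.62
position: [0.6224, -0.1823, 0.1072]
tool_rot: [[1.0, 0.0, 0.009], [0.0, -1.0, -0.004], [0.009, 0.004, -1.0]]
ft_force: [0.2, -0.3, -0.2]
grip_width: 0.0337
gripper_force: 30.0
```

```bash
python3 -m jog '[[0,0,0,-0.00835,-0.046,0,0],[0,0,0,-0.00835,-0.046,0,0],[0,0,0,-0.00835,-0.046,0,0],[0,0,0,-0.00835,-0.046,0,0],[0,0,0,-0.00835,-0.046,0,0],[0,0,0,-0.00835,-0.046,0,0],[0,0,0,-0.00835,-0.046,0,0],[0,0,0,-0.00835,-0.046,0,0],[0,0,0,-0.00835,-0.046,0,0],[0,0,0,0,0,0,0]]'; python3 -m jog '[[0,0,0,0,0,0,0]]'|grep posi
python3 - <<'E'
from h import *
for n in("top","scene"):
    d=cam(n); x,y,w,h=((130,185,120,95) if n=="top" else (285,185,120,115))
    cv2.imwrite(f"pics/{n}d.png",cv2.resize(d["pixels"][y:y+h,x:x+w,::-1],None,fx=5,fy=5,interpolation=cv2.INTER_CUBIC))
E
```

```text
time_s: 19.88
position: [0.5441, 0.2351, 0.1015]
tool_rot: [[1.0, 0.004, -0.001], [0.004, -1.0, 0.0], [-0.001, -0.0, -1.0]]
ft_force: [-0.2, -0.4, 0.2]
grip_width: 0.0338
gripper_force: 30.0
position: [0.5452, 0.2321, 0.1016]
```

View pics/scened.png

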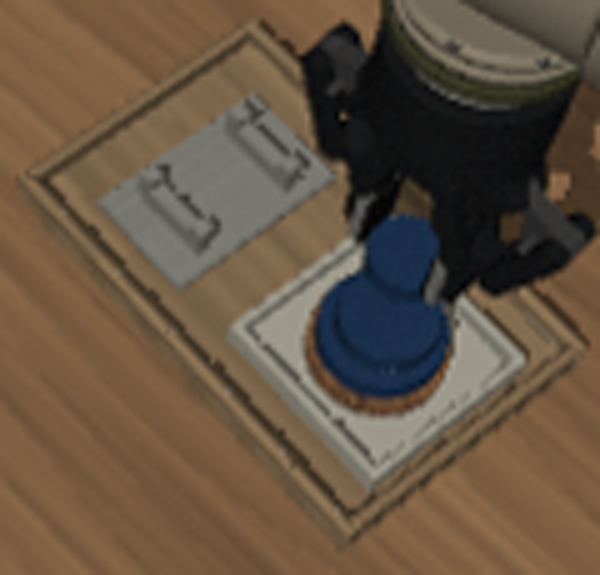

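The small cake is held at (402,240). The medium one sits on the large one at (390,325), and I check how well it is centred.

```bash
python3 - <<'E'
from h import *
S=cam("scene");t=np.linspace(0,6.28,80)
for r,z in((.033,.022),(.03,.037),(.03,.022),(.024,.052),(.024,.037)):
    p=(S["P"](np.c_[.5446+r*np.cos(t),.233+r*np.sin(t),0*t+z])-[285,185]+.5)*5-.5
    print(r,z,p.min(0).round(),p.max(0).round())
E
```

```text
0.033 0.022 [310. 279.] [455. 410.]
0.03 0.037 [321. 270.] [454. 390.]
0.03 0.022 [316. 285.] [448. 404.]
0.024 0.052 [339. 266.] [447. 363.]
0.024 0.037 [334. 282.] [441. 378.]
```

```bash
python3 -m jog '[[0,0,0,0.0003,-0.0008,0.025,0],[0,0,0,0,0,0.0115,0],[0,0,0,0,0,0.002,0],[0,0,0,0,0,0,0]]'|grep -E "posi|ft_"; for i in 1 2 3; do python3 -m jog '[[0,0,0,0,0,0.001,0],[0,0,0,0,0,0,0]]'|grep -E "posi|ft_"; done
```

```text
position: [0.546, 0.2332, 0.0638]
ft_force: [-0.4, 0.1, 0.2]
position: [0.5457, 0.2334, 0.0627]
ft_force: [-0.6, 1.1, -0.0]
position: [0.5456, 0.2334, 0.0613]
ft_force: [0.2, 0.1, 0.0]
position: [0.5457, 0.2334, 0.0604]
ft_force: [0.2, 0.1, 0.0]
```

```bash
for i in 1 2; do python3 -m jog '[[0,0,0,0,0,0.0008,0],[0,0,0,0,0,0,0]]'|grep -E "posi|ft_"; done
```

```text
position: [0.5457, 0.2334, 0.0604]
ft_force: [-2.8, -0.3, 6.7]
position: [0.5457, 0.2334, 0.0602]
ft_force: [-3.8, -1.2, 12.9]
```

```bash
python3 -m jog '[[0,0,0,0,0,-0.0012,0],[0,0,0,0,0,0,70],[0,0,0,0,0,0,70],[0,0,0,0,0,0,70],[0,0,0,0,0,-0.02,70],[0,0,0,0,0,-0.04,70],[0,0,0,0,0,0,70]]'|grep posi;  python3 -m jog '[[0,0,0,0.0008,0.0495,0,70],[0,0,0,0.0008,0.0495,0,70],[0,0,0,0.0008,0.0495,0,70],[0,0,0,0.0008,0.0495,0,70],[0,0,0,0.0008,0.0495,0,70],[0,0,0,0.0008,0.0495,0,70],[0,0,0,0.0008,0.0495,0,70],[0,0,0,0.0008,0.0495,0,70],[0,0,0,0.0008,0.0495,0,70],[0,0,0,0.0008,0.0495,0,70]]'; python3 -m jog '[[0,0,-0.1712,0,0,0,50],[0,0,-0.1712,0,0,0,50],[0,0,-0.1712,0,0,0,50],[0,0,-0.1712,0,0,0,50],[0,0,-0.1712,0,0,0,50],[0,0,-0.1712,0,0,0,50],[0,0,-0.1712,0,0,0,50],[0,0,-0.1712,0,0,0,50],[0,0,-0.1712,0,0,0,50],[0,0,0,0,0,0,50]]'; python3 -m jog '[[0,0,0,0,0,0,50]]'
python3 - <<'E'
from h import *
for n in("top","scene"):
    d=cam(n); x,y,w,h=((130,185,120,95) if n=="top" else (285,165,120,115))
    cv2.imwrite(f"pics/{n}e.png",cv2.resize(d["pixels"][y:y+h,x:x+w,::-1],None,fx=5,fy=5,interpolation=cv2.INTER_CUBIC))
E
```

```text
position: [0.547, 0.2337, 0.1227]
time_s: 24.02
position: [0.5532, -0.2631, 0.119]
tool_rot: [[1.0, -0.0, -0.001], [-0.0, -1.0, 0.001], [-0.001, -0.001, -1.0]]
ft_force: [0.1, -0.3, -0.4]
grip_width: 0.0596
gripper_force: 0.0
time_s: 25.28
position: [0.5534, -0.2614, 0.1191]
tool_rot: [[0.032, 1.0, -0.001], [1.0, -0.032, 0.001], [0.001, -0.001, -1.0]]
ft_force: [0.1, 1.2, 0.0]
grip_width: 0.0428
gripper_force: 0.0
time_s: 25.4
position: [0.5535, -0.2616, 0.1195]
tool_rot: [[0.033, 0.999, -0.001], [0.999, -0.033, 0.0], [0.0, -0.001, -1.0]]
ft_force: [-0.1, 0.7, 1.1]
grip_width: 0.0427
gripper_force: 0.0
```

View pics/scenee.png

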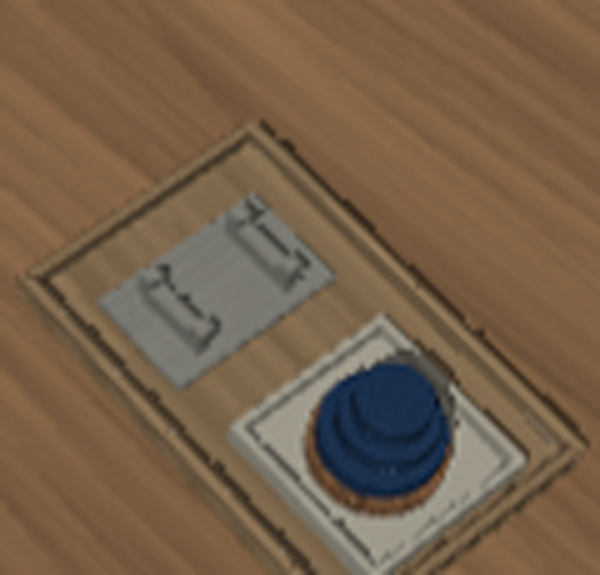

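The three-cake pile looks concentric at (390,410). Now the stub.

```bash
python3 -m jog '[[0,0,0,-0.0497,0.0025,0,50],[0,0,0,-0.0496,0.0025,0,50],[0,0,0,0,0,0,50],[0,0,0,0,0,0.05,50],[0,0,0,0,0,0.03,50],[0,0,0,0,0,0.015,50],[0,0,0,0,0,0,50]]'
```

```text
time_s: 26.38
position: [0.5557, -0.3605, 0.0246]
tool_rot: [[0.03, 1.0, -0.001], [1.0, -0.03, 0.001], [0.001, -0.001, -1.0]]
ft_force: [0.1, -0.9, 0.0]
grip_width: 0.0426
gripper_force: 0.0
```

```bash
python3 -m jog '[[0,0,0,0,0,0.0145,50],[0,0,0,0,0,0.006,50],[0,0,0,0,0,0,50],[0,0,0,0,0,0,0],[0,0,0,0,0,0,0],[0,0,0,0,0,0,0],[0,0,0,0,0,0,0],[0,0,0,0,0,0,0]]'; python3 -m jog '[[0,0,0,0,0,-0.01,0],[0,0,0,0,0,-0.03,0],[0,0,0,0,0,-0.055,0],[0,0,0,0,0,0,0]]'
```

```text
time_s: 27.38
position: [0.5559, -0.3612, 0.005]
tool_rot: [[0.03, 1.0, 0.001], [1.0, -0.03, -0.001], [-0.001, 0.001, -1.0]]
ft_force: [0.0, 0.7, 5.1]
grip_width: 0.0145
gripper_force: 29.7
time_s: 27.88
position: [0.5571, -0.3623, 0.1044]
tool_rot: [[0.03, 1.0, 0.006], [1.0, -0.03, -0.006], [-0.006, 0.006, -1.0]]
ft_force: [-0.1, 0.1, 0.0]
grip_width: 0.0144
gripper_force: 29.4
```

```bash
python3 -m jog '[[0,0,0.1628,0,0,0,0],[0,0,0.1628,0,0,0,0],[0,0,0.1628,0,0,0,0],[0,0,0.1628,0,0,0,0],[0,0,0.1628,0,0,0,0],[0,0,0.1628,0,0,0,0],[0,0,0.1628,0,0,0,0],[0,0,0.1628,0,0,0,0],[0,0,0.1628,0,0,0,0],[0,0,0.1628,0,0,0,0]]'|grep -E "posi|rot|wid"; python3 -m jog '[[0,0,0,-0.0064,-0.0481,0,0],[0,0,0,-0.0064,-0.0481,0,0],[0,0,0,-0.0064,-0.0481,0,0],[0,0,0,-0.0064,-0.0481,0,0],[0,0,0,-0.0064,-0.0481,0,0],[0,0,0,-0.0064,-0.0481,0,0],[0,0,0,-0.0064,-0.0481,0,0],[0,0,0,-0.0064,-0.0481,0,0],[0,0,0,-0.0064,-0.0481,0,0],[0,0,0,-0.0064,-0.0481,0,0]]'|grep -E "posi|rot|wid";python3 -m jog '[[0,0,0,0,0,0,0],[0,0,0,0,0,0,0]]'
```

```text
position: [0.5553, -0.3608, 0.0987]
tool_rot: [[0.996, -0.093, -0.001], [-0.093, -0.996, 0.001], [-0.001, -0.001, -1.0]]
grip_width: 0.0142
position: [0.5332, 0.1253, 0.099]
tool_rot: [[0.996, -0.087, -0.001], [-0.087, -0.996, -0.0], [-0.001, 0.0, -1.0]]
grip_width: 0.0145
time_s: 30.62
position: [0.5336, 0.1234, 0.0991]
tool_rot: [[0.996, -0.087, -0.001], [-0.087, -0.996, -0.0], [-0.001, 0.0, -1.0]]
ft_force: [-0.7, -0.2, -1.1]
grip_width: 0.0142
gripper_force: 29.4
```

```bash
python3 -m jog '[[0,0,0,0,0,0.04,0],[0,0,0,0,0,0.02,0],[0,0,0,0,0,0.006,0],[0,0,0,0,0,0,0]]'|grep -E "posi|ft_";python3 - <<'E'
from h import *
for n in("top","scene"):
    d=cam(n); x,y,w,h=((130,185,120,95) if n=="top" else (285,165,120,115))
    cv2.imwrite(f"pics/{n}f.png",cv2.resize(d["pixels"][y:y+h,x:x+w,::-1],None,fx=5,fy=5,interpolation=cv2.INTER_CUBIC))
E
```

```text
position: [0.5341, 0.123, 0.0337]
ft_force: [0.7, 0.2, 0.4]
```

View pics/scenef.png

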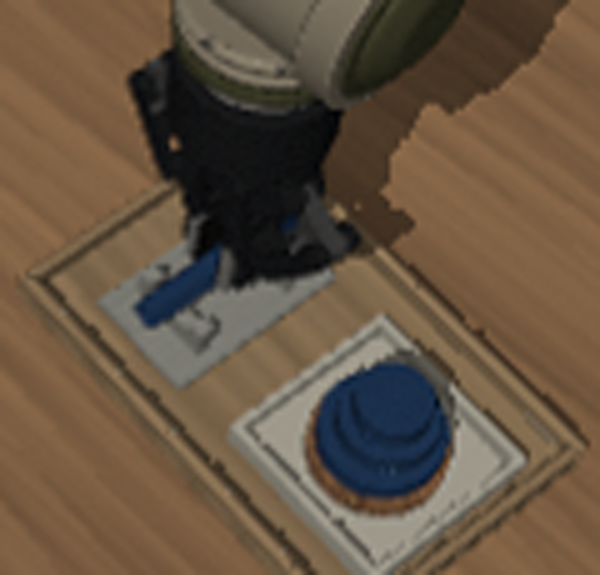

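The stub hangs over the left notch at (185,290) and is aligned. I lower it until it touches.

```bash
python3 -m jog '[[0,0,0,0,0,0.004,0],[0,0,0,0,0,0,0]]'|grep -E "posi|ft_"; for i in 1 2 3; do python3 -m jog '[[0,0,0,0,0,0.0012,0],[0,0,0,0,0,0,0]]'|grep -E "posi|ft_"; done
```

```text
position: [0.5337, 0.1237, 0.0295]
ft_force: [0.6, 0.3, 0.7]
position: [0.5337, 0.1237, 0.0283]
ft_force: [0.6, -0.2, -0.4]
position: [0.5338, 0.1237, 0.027]
ft_force: [-0.1, 0.2, 0.2]
position: [0.5338, 0.1237, 0.0269]
ft_force: [-2.8, 0.2, 10.9]
```

```bash
python3 -m jog '[[0,0,0,0,0,-0.0008,0],[0,0,0,0,0,0,45],[0,0,0,0,0,0,45],[0,0,0,0,0,0,45],[0,0,0,0,0,-0.03,45],[0,0,0,0,0,-0.05,45],[0,0,0,0,0,-0.05,45],[0,0,0,0,0.05,-0.01,45],[0,0,0,0,0.05,0,45],[0,0,0,0,0.05,0,45]]'; python3 -m jog '[[0,0,0,0,0.05,0,45],[0,0,0,0,0.05,0,45],[0,0,0,0,0,0,45],[0,0,0,0,0,0,45],[0,0,0,0,0,0,45]]'
python3 - <<'E'
from h import *
L=[]
for n in("top","scene"):
    d=cam(n); x,y,w,h=((130,185,120,100) if n=="top" else (285,165,120,120))
    L.append(cv2.resize(d["pixels"][y:y+h,x:x+w,::-1],(400,400 if n!="top" else 333),interpolation=cv2.INTER_CUBIC))
    if n=="top":
        for s,c,m in blobs(d): print((c/.7).round(),s[4],d["ray"](c,.029).round(4))
L[0]=cv2.copyMakeBorder(L[0],0,67,0,0,cv2.BORDER_CONSTANT);cv2.imwrite("pics/g.png",np.hstack(L))
E
```

```text
time_s: 33.48
position: [0.5204, -0.0271, 0.1668]
tool_rot: [[0.996, -0.087, 0.0], [-0.087, -0.996, -0.0], [0.0, 0.0, -1.0]]
ft_force: [1.1, 0.6, -0.8]
grip_width: 0.0385
gripper_force: 0.0
time_s: 34.1
position: [0.5121, -0.1242, 0.1667]
tool_rot: [[0.996, -0.086, -0.0], [-0.086, -0.996, 0.0], [-0.0, -0.0, -1.0]]
ft_force: [-0.4, -0.3, -0.7]
grip_width: 0.0387
gripper_force: 0.0
[300. 331.] 194 [[0.5351 0.1262 0.029 ]]
[226. 321.] 388 [[0.5503 0.2382 0.029 ]]
[625. 399.] 365 [[ 0.4373 -0.3692  0.029 ]]
```

View pics/g.png

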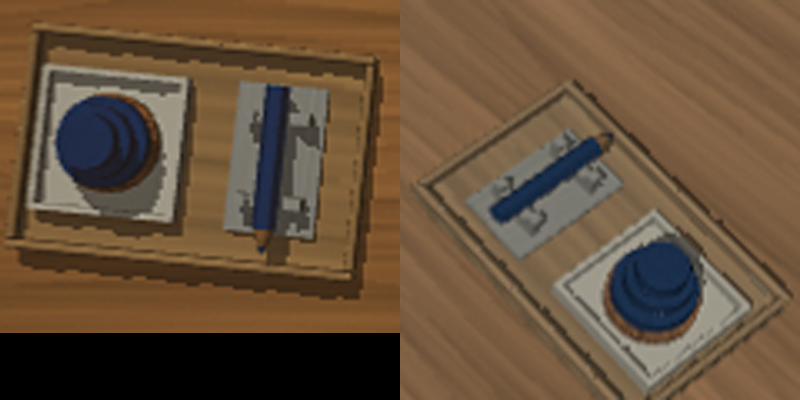

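The stub lies in both notches, about 3 mm off centre, and the pile is concentric. Handing in.

```bash
python3 -c "
from rig import job;print(job.close_job())"
```

```text
the job is handed in; nothing more can be done
None
```

I handed the job in at about 34 s of robot time: the three cakes are piled large, medium, small on the cork pads and the stub lies across both cradles, about 3 mm off centre. The tape roll, long pencil and can were left alone, and the hand-in returned no verdict.

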